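# Bolt the hex-key carrier onto the tool rail

### The arm

A 6-joint arm with a two-finger parallel gripper is mounted at the origin on a cart in front of the work surface, level with it; the furniture and walls round the work are solid. World frame = base frame: x ahead of the robot, y to its left, z up, the work surface at z = 0. Lengths are in m, angles in rad, forces in N, time in s.
With the tool pointing down it reaches from about 0.225 to 0.875 m from the base axis. Payload 3.4 kg.
Tool frame: the origin (TCP) lies midway between the tips of the shut fingers; the grasp point (between the pads) lies 19 mm behind it; z points along the fingers, y is the direction in which the jaws open and shut (so a half turn about z gives the same grasp; the last joint's range is limited). The gripper opens to 85 mm and grips with 20 to 120 N. Pads are 22 mm wide; open, the fingers measure 114 mm over their backs; the gripper's body (76 mm by 85 mm) begins 54 mm behind the grasp point. The pads swing forward as they close: fully open they stand 13 mm farther back than shut.
Start: joints at [1.072, 0.276, 1.505, -0, 1.361, -0.121], TCP at [0.212, 0.534, 0.231] pointing down, gripper open.
Joint ranges: [-2.89, 2.89], [-0.75, 2.08], [0.22, 2.7], [-1.18, 4.32], [0.11, 2.71], [-2.7, 2.7]. Speed limits (rad/s): [2.57, 2.57, 3.14, 3.14, 3.14, 3.14].

### API

Orientations are given as [roll, pitch, yaw] about the fixed x, y, z axes, in that order (R = Rz(yaw) Ry(pitch) Rx(roll)).
In Python, from station import manip gives the robot as it stands. The module is installed in compiled form; this text tells all that it offers.
- The arm moves only by the tool apply_moves, never from a script. Its argument "deltas" is a list of rows, each a list of 2 entries, a list of its own where there are three numbers: the shift along the tool's x, y, z in units of 40 mm (1.0 is 40 mm), then the turn, a rotation vector about the tool's x, y, z in rad. A call has 1 to 8 rows; each row shifts and turns the commanded pose from where the row before left it, along the tool's axes as they then stand; what a row does not reach is not made up. A row lasts 1/12 s, in which the tool goes at most 41.7 mm and 7.16 degrees, less where a joint would pass 70% of its speed; a pose out of reach is approached as far as the arm can. A call is refused whole if a number of a shift passes 1 or a number of a turn 0.125, either way. A call with a gripper value outside its range is refused whole. "jaw" is the opening, from 0 (shut) to 1 (fully open), set as the call begins (left out, the last holds). The fingers move at their own pace and stop on an object; "squeeze" is the grip in N (left out, the last holds). Time passes only in rows, so rows that do not move let the fingers close. It gives the time, the measured TCP pose, the force and the opening at its end, in the units of the state.
- manip.get_state(): the state, without advancing time (a new reading comes with each control period).
- manip.grab_frame(name): name is "side" or "top" or "wrist"; returns a dict with "image" (400x640x3 uint8, red, green, blue), "z_map" (400x640 float32, m along the optical axis (not along the pixel's ray), 0 where there is no reading), "camera_matrix" (3x3 intrinsics, pixels), "k1" (the pictures are not rectified: a ray, as slopes to the right and down, at radius r is drawn at 1 + k1 r^2 times it, then the intrinsics apply), "R" (3x3) and "t" (3): a world point X has camera coordinates R X + t. Camera axes: x right, y down, z forward; pixel columns grow to the right and rows downward; lengths in m; the calibration is good to about 2 mm. A picture is of the moment at which its call begins.
- manip.job_done(): hands the job in, once; it reports no verdict.
The state is a dict: "time_s": time; "joint_pos": joint angles; "joint_vel": joint speeds; "effort": joint torques, N m; "ee_pos": TCP position; "orientation": TCP orientation; "force": force on the tool from outside, world axes, zero at the start; "ft_torque": the same for the moment, N m; "finger_gap": finger opening in m.
Only numpy, scipy, OpenCV 4.12 (cv2) and the standard library are available. Lean on these libraries where they do the work, as an engineer would, in place of code of your own. Each camera call takes 0.05 s, during which the arm holds its last target. There are 200 camera calls.

### The job

Hang the orange hex-key carrier over the aluminium rail of the grey rack at the open end, then slide it along the rail behind the blue post until it is centred on the yellow band. Then slide the barrel bolt by its red knob fully home, through the carrier's eye and into the keeper behind, and let go. Leave the food tin and the sanding block where they are.

Things in the scene. Friction and masses are not known exactly. Their poses are not given: they have to be found in the camera images.
- rack: Grey steel rack fixed on the bench, open front to its -x (robot side). Origin on the bench; x to the back, y left along the rail, z up. Square aluminium rail 12 x 12 mm at x 0, y -166 to 165, top at z 170 mm; left post at y 158 to 172 (to z 180), right cheek at y -164. Base plate 12 mm thick, x -50 to 70. Back plate at x 58, y -170 to -5, up to the shelf.
- shelf_edge (a point): Middle of the front lower edge of the rack's plywood shelf (a blue screw tray stands on it), at rack (-60, -88, 345) mm. The shelf covers rack x -60 to 68, y -172 to -3 mm. Under it an upright tool has no room: lean it back towards the robot by 30 to 45 degrees.
- post_top (a point): Centre of the top of the blue post before the rail, at rack (-90, -80, 180) mm; 28 mm wide (y), rack x -135 to -45, on a foot plate 64 mm wide. Two steel saddles on it (to z 202, at rack x -130 and -48) guide the bolt. The carrier passes between post and back plate.
- keeper (a point): Centre of the keeper's front face, behind the rail at rack (22, -80, 190) mm: an 8 mm thick steel plate, 40 mm wide, z 174 to 208 mm, with a 16 mm square opening.
- bolt (a joint): Travel of the steel barrel bolt along the rack's +x, m: 0 = drawn towards the robot, 0.064 = fully home in the keeper. Pin 10 mm thick, axis at rack y -80, z 190 mm; tip at rack x = -27 mm + travel. Moves stiffly (about 3 N), stays where left. It passes the carrier only through the eye.
- bolt_knob (a point): Centre of the bolt's red ball knob, 16 mm in diameter, on a 7 mm stem rising from the pin, 30 mm above its axis: at rack x = -117 mm + travel, y -80, z 220 mm.
- mark (a point): Middle of the yellow band (44 mm long) on the rail's top face, at rack (0, -80, 170) mm. Axes as the rack's.
- rail_free_end (a point): Point on the rail's top face in its open left part, clear of the shelf, at rack (0, 80, 170) mm: a good place to hook the carrier on.
- carrier: Loose orange hanger with seven hex keys on its front, about 220 g, standing on its foot. Origin under its centre; front is -x. Foot x -30 to 38, y +-58, 5 mm thick. Front plate x -14 to -10 (keys to -22), y +-58, to z 90 mm, then a 36 mm neck to the bridge (44 mm wide, z 95 to 100). Hung, its origin is at rack x 0, z 75 mm and its axes lie as the rack's.
- carrier_slot (a point): Top of the slot that takes the rail: middle of the bridge's underside, at carrier (0, 0, 95) mm. Slot 19 mm wide in x, between the neck in front and a back lip (x 10 to 14) that reaches down to z 73 mm. The rail enters from behind, between foot and lip, then the carrier is lowered onto it.
- carrier_bail (a point): Point in the bail (closed loop on top of the bridge), at carrier (0, 0, 119) mm: grasp here across its 44 mm width (y). Bail 10 mm thick in x, z 100 to 138 mm. Its eye, 28 x 28 mm, open along x, is centred at z 114 mm; the bolt goes through it.
- tin: Loose bystander: food tin with a green-blue label, 58 mm in diameter, 72 mm tall, upright. Origin at its underside.
- sanding_block: Loose bystander: brown sanding block 62 x 111 x 32 mm lying on the bench. Origin at its underside.

How it is judged:
On the way, in this order (a step that is already met when the one before it is completed fails the run):
1. the carrier hangs on the rail, left of the blue post, the bolt still drawn (x of carrier in the frame of rack between -0.012 and 0.012 m and z of carrier in the frame of rack between 0.069 and 0.079 m and angle between carrier's own z axis and vertical below 0.15 rad and contact force between carrier and rack above 0.3 N and y of carrier in the frame of mark between 0.06 and 0.24 m and value of joint bolt below 0.02 m), for 0.1 s.
2. the hung carrier is at the yellow band, the bolt still drawn (x of carrier in the frame of rack between -0.012 and 0.012 m and z of carrier in the frame of rack between 0.069 and 0.079 m and angle between carrier's own z axis and vertical below 0.15 rad and contact force between carrier and rack above 0.3 N and y of carrier in the frame of mark between -0.011 and 0.011 m and value of joint bolt below 0.02 m), for 0.1 s.
At the end, for the whole second after the job is handed in: The carrier hangs at rest on the rail, upright within 0.15 rad, seated (origin at rack z 69 to 79 mm, x within 12 mm), within 11 mm of the middle of the yellow band; the bolt's travel is over 58 of 64 mm; tin and sanding block within 30 mm of their starts (x of carrier in the frame of rack between -0.012 and 0.012 m and z of carrier in the frame of rack between 0.069 and 0.079 m and angle between carrier's own z axis and vertical below 0.15 rad and contact force between carrier and rack above 0.3 N and y of carrier in the frame of mark between -0.011 and 0.011 m and value of joint bolt above 0.058 m and linear speed of carrier below 0.03 m/s and distance of each of tin, sanding_block from where it was at the start of the episode below 0.03 m); the robot touches nothing.
It fails at once if the food tin is knocked over or moved more than 30 mm (angle between tin's own z axis and vertical above 0.5 rad or distance of tin from where it was at the start of the episode above 0.03 m).
It fails at once if the sanding block is moved more than 30 mm (distance of sanding_block from where it was at the start of the episode above 0.03 m).
It also fails if it takes over 69 s, if anything falls off the work surface, if the arm or the gripper's body presses on something with over 40 N, if the wrist force passes 120 N, or if a joint passes its speed limit or range.

## Working session

There is one attempt and no reset: what is moved stays moved. The work goes in short steps, Python scripts to look and compute and a tool call to move; the robot and the scene stay as the last step left them, time stands still between calls to the robot, and variables do not carry over. Pictures are saved under pics/ and viewed, about 8 in all and at most 12, crops included, and the job is handed in when it is done.

Besides the shell and the picture viewer there is one more tool, called after "Request:" as name([rows], argument=value, ...), one row to a line, values as JSON. apply_moves: Moves the arm, as the interface text tells. Its arguments: {"type":"object","properties":{"deltas":{"type":"array"},"jaw":{"type":"number"},"squeeze":{"type":"number"}},"required":["deltas"]}

```bash
mkdir -p pics
cat > h.py <<'E'
import numpy as np, cv2
from station import manip
def grab(n):
    f=manip.grab_frame(n); np.savez(f'{n}.npz',**{k:f[k] for k in f}); return f
def pts(f):
    """world xyz for every pixel"""
    K=np.array(f['camera_matrix']);R=np.array(f['R']);t=np.array(f['t']);z=f['z_map']
    D=rays(f); return ((D*z[...,None])-t)@R
def rays(f):
    K=np.array(f['camera_matrix']);k=float(f['k1']);h,w=f['z_map'].shape
    u,v=np.meshgrid(np.arange(w),np.arange(h)); x=(u-K[0,2])/K[0,0];y=(v-K[1,2])/K[1,1]
    rd=np.hypot(x,y); r=rd.copy()
    for _ in range(20): r=rd/(1+k*r*r)
    s=1/(1+k*r*r); return np.stack([x*s,y*s,np.ones_like(x)],-1)
def onplane(f,u,v,zw):
    R=np.array(f['R']);t=np.array(f['t']);d=rays(f)[int(v),int(u)]@R;c=-R.T@t
    return c+d*(zw-c[2])/d[2]
def save(f,name): cv2.imwrite(f'pics/{name}.png',f['image'][...,::-1])
E
python3 - <<'E'
from h import *
print(manip.get_state())
for n in('side','top'):
    f=grab(n);save(f,n+'0');print(n,f['camera_matrix'],f['k1'],-np.array(f['R']).T@f['t'])
E
```

```text
{'time_s': 0.0, 'joint_pos': array([ 1.07205781e+00,  2.76582339e-01,  1.50612303e+00, -1.30346185e-05,
        1.36072730e+00, -1.20985028e-01]), 'joint_vel': array([ 0.00021088,  0.00045586,  0.00045356, -0.00010433, -0.00015005,
       -0.00029179]), 'effort': array([ 1.12736740e-03, -4.16764069e+01, -2.45800728e+01,  1.22748920e-04,
        1.06725219e-02,  1.76278864e-06]), 'ee_pos': array([0.21182261, 0.53398595, 0.23045097]), 'orientation': array([-3.13976455e+00, -2.09421936e-04,  2.76384171e+00]), 'force': array([ 0.30357685, -0.73829611, -0.24918322]), 'ft_torque': array([-0.02294332, -0.02389908,  0.00823302]), 'finger_gap': 0.0857519475119448}
side [[443.3356451    0.         319.81009875]
 [  0.         443.3356451  201.59007172]
 [  0.           0.           1.        ]] -0.03897833884348475 [ 0.15522635 -1.23744838  0.73699955]
top [[473.30113381   0.         316.86383743]
 [  0.         473.30113381 194.48031749]
 [  0.           0.           1.        ]] 0.010777727008874017 [ 0.0398794  -0.01977093  1.40872323]
```

View pics/side0.png

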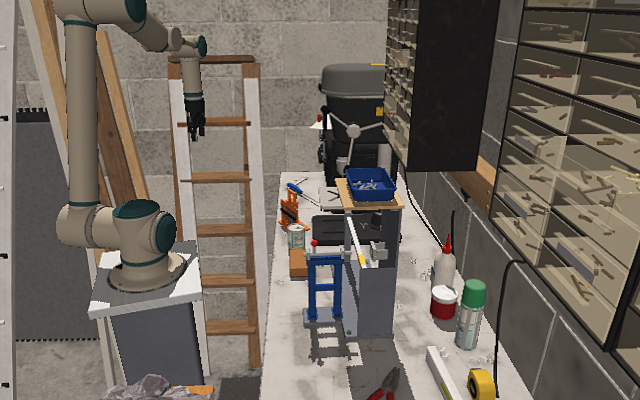

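View pics/top0.png

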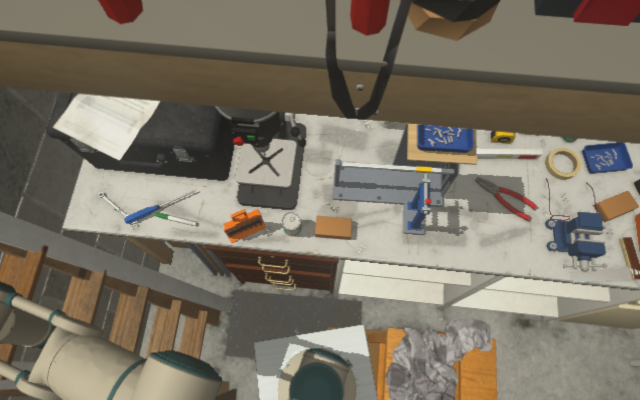

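The top view shows the rack with its rail along row ~168 (cols 335–450), the yellow band near (424,170) and the red knob at (428,201). The carrier is near (243,225), the tin at (291,222) and the block at (334,227). The side view shows the post at (325,285) and the knob at (313,243).

Run:
```python
from h import *
def L(n): return dict(np.load(n+'.npz'))
np.set_printoptions(precision=4,suppress=True)
for n in('top','side'):
    f=L(n);P=pts(f);hsv=cv2.cvtColor(f['image'],cv2.COLOR_RGB2HSV);H,S,V=[hsv[...,i].astype(int) for i in range(3)]
    ok=(f['z_map']>0)&(P[...,0]<0.8)&(P[...,0]>0.1)&(np.abs(P[...,1])<0.6)
    ms={'orange':(H<14)&(H>5)&(S>200)&(V>120)&ok&(P[...,1]>.1)&(P[...,2]<.2)&(P[...,2]>0.01),
     'yellow':(H>20)&(H<33)&(S>150)&(V>130)&ok&(P[...,2]>.1)&(P[...,2]<.25),
     'red':((H<5)|(H>175))&(S>180)&(V>100)&ok&(P[...,2]>.17)&(P[...,2]<.26),
     'blue':(H>105)&(H<118)&(S>150)&ok&(P[...,2]>.15)&(P[...,2]<.2)}
    for k,m in ms.items():
        c,l,st,_=cv2.connectedComponentsWithStats(m.astype(np.uint8))
        for i in range(1,c):
            if st[i,4]>6:
                q=P[l==i];print(n,k,st[i],q.mean(0),q.min(0),q.max(0))
    if n=='top':
        # boxes by height, tin top / block top
        for nm,(u0,u1,v0,v1),(z0,z1) in [('tin',(278,304,208,240),(.062,.082)),('block',(312,358,212,242),(.026,.038)),('rail',(325,470,155,185),(.163,.177)),('bail',(220,270,205,245),(.12,.145)),('carr',(220,270,205,245),(.01,.2))]:
            Q=P[v0:v1,u0:u1].reshape(-1,3);Q=Q[(Q[:,2]>z0)&(Q[:,2]<z1)]
            print(nm,len(Q),Q.mean(0),Q.min(0),Q.max(0),cv2.minAreaRect(Q[:,:2].astype(np.float32)))
            if nm=='rail':
                print(cv2.fitLine(Q[:,:2].astype(np.float32),cv2.DIST_HUBER,0,.01,.01).ravel())
        c=cv2.resize(f['image'][195:250,215:365],None,fx=5,fy=5,interpolation=cv2.INTER_CUBIC);cv2.imwrite('pics/crop.png',c[...,::-1])
```

```text
top orange [232 211  13   8  52] [0.4923 0.148  0.118 ] [0.4837 0.1338 0.0937] [0.4999 0.1646 0.1434]
top orange [225 221  15   9  29] [0.4753 0.1753 0.09  ] [0.4651 0.1525 0.0103] [0.5014 0.1962 0.104 ]
top yellow [417 167  15   5  72] [ 0.5276 -0.3926  0.1718] [ 0.5174 -0.4131  0.1667] [ 0.5359 -0.3712  0.1781]
top red [426 199   4   4  14] [ 0.4151 -0.3634  0.2283] [ 0.411  -0.3681  0.2254] [ 0.4198 -0.3585  0.2315]
tin 295 [0.4668 0.0057 0.0705] [ 0.4391 -0.0226  0.0623] [0.4954 0.0338 0.0783] ((0.4677284061908722, 0.005623124539852142), (0.05654165521264076, 0.05540325492620468), 80.96123504638672)
block 658 [ 0.4423 -0.1181  0.0317] [ 0.4016 -0.1766  0.0261] [ 0.4825 -0.0611  0.038 ] ((0.4425276517868042, -0.11798477917909622), (0.1097126230597496, 0.06289192289113998), 74.55809020996094)
rail 581 [ 0.5445 -0.3161  0.1706] [ 0.4831 -0.4762  0.1631] [ 0.5881 -0.144   0.1769] ((0.5285792350769043, -0.3066992163658142), (0.3380822241306305, 0.06755466014146805), 79.35493469238281)
[ 0.2281  0.9736  0.5445 -0.3161]
bail 68 [0.4907 0.1504 0.137 ] [0.4811 0.1289 0.1209] [0.501  0.171
[... 246 characters left out ...]
0695822238922, 0.1191544160246849), 80.69187927246094)
side orange [282 189  16  23 124] [0.488  0.1403 0.1012] [0.4661 0.1022 0.076 ] [0.5092 0.1907 0.1391]
side orange [282 215   8   9  18] [0.4695 0.1735 0.0173] [0.4641 0.1449 0.0108] [0.4794 0.1905 0.0285]
side yellow [358 255   8   9  43] [ 0.5293 -0.3939  0.1702] [ 0.5208 -0.4118  0.1682] [ 0.5385 -0.3721  0.1722]
side red [447 234   3   7  13] [ 0.7791 -0.3792  0.1788] [ 0.776  -0.3817  0.1701] [ 0.7818 -0.3758  0.1899]
side red [311 240   6   6  28] [ 0.4162 -0.3711  0.2232] [ 0.409  -0.3754  0.2175] [ 0.4224 -0.3663  0.2281]
side blue [307 255  37  16 369] [ 0.4417 -0.3815  0.1729] [ 0.3975 -0.397   0.1501] [ 0.4817 -0.3583  0.1824]
```

View pics/crop.png

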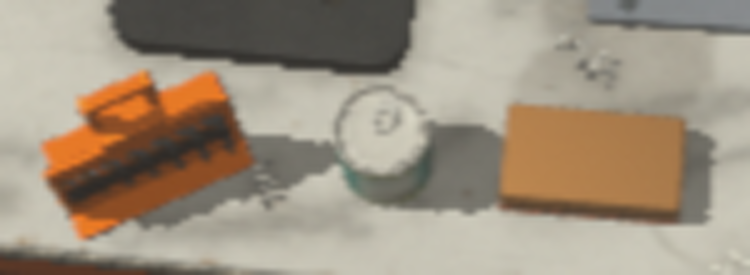

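Crop: the carrier's front faces the robot, with its right end turned away (+yaw). The bail is at about crop (120,105). Tin and block lie to its right.

Run:
```python
from h import *
def L(n): return dict(np.load(n+'.npz'))
np.set_printoptions(precision=4,suppress=True)
def ang(d): return np.degrees(np.arctan2(-d[0],d[1])) if d[1]>0 else np.degrees(np.arctan2(d[0],-d[1]))
A=[]
for n in('top','side'):
    f=L(n);P=pts(f).reshape(-1,3);hsv=cv2.cvtColor(f['image'],cv2.COLOR_RGB2HSV).reshape(-1,3).astype(int)
    m=np.array([.5276,-.3926]);d=np.array([.23,.973])
    Q=P[(P[:,2]>.164)&(P[:,2]<.177)][:,:2]
    for _ in range(15):
        r=Q-m;s=r@d;e=r@np.array([d[1],-d[0]]);k=(abs(e)<.009)&(s>-.02)&(s<.225)
        v=cv2.fitLine(Q[k].astype(np.float32),cv2.DIST_L2,0,.01,.01).ravel();d=v[:2]*np.sign(v[1]);m=v[2:]+d*((np.array([.5276,-.3926])-v[2:])@d)
    print(n,'rail',k.sum(),'foot of mark',m,'yaw',ang(d),'s range',s[k].min(),s[k].max())
    o=(hsv[:,0]<16)&(hsv[:,0]>4)&(hsv[:,1]>150)&(np.abs(P[:,0]-.49)<.1)&(np.abs(P[:,1]-.145)<.1)
    for z0,z1 in((.105,.15),(.07,.1),(.003,.01),(.02,.09)):
        Q=P[o&(P[:,2]>z0)&(P[:,2]<z1)]
        if len(Q)>5:
            v=cv2.fitLine(Q[:,:2].astype(np.float32),cv2.DIST_HUBER,0,.01,.01).ravel()
            print(n,'carr',z0,z1,len(Q),Q.mean(0),'yaw',ang(v[:2]),cv2.minAreaRect(Q[:,:2].astype(np.float32)))
```

```text
top rail 404 foot of mark [ 0.5272 -0.3925] yaw -13.121672 s range -0.019422950689942934 0.22475748347339022
top carr 0.105 0.15 70 [0.4899 0.1484 0.1317] yaw 14.74044 ((0.491447389125824, 0.1496562659740448), (0.04146678000688553, 0.017986439168453217), 86.47850799560547)
top carr 0.07 0.1 143 [0.4811 0.1474 0.0898] yaw 16.259138 ((0.4879993200302124, 0.14827889204025269), (0.02211194485425949, 0.10959884524345398), 16.05069923400879)
top carr 0.003 0.01 227 [0.4873 0.149  0.0068] yaw 19.528654 ((0.4959395229816437, 0.15062378346920013), (0.0672096535563469, 0.11208947747945786), 15.677604675292969)
top carr 0.02 0.09 82 [0.479  0.1465 0.0749] yaw 16.67697 ((0.48062849044799805, 0.1461595892906189), (0.006872506346553564, 0.10959883779287338), 16.00221824645996)
side rail 239 foot of mark [ 0.5283 -0.3928] yaw -13.066654 s range -0.01881586634349576 0.22154565905296394
side carr 0.105 0.15 61 [0.4914 0.1429 0.1248] yaw 16.962317 ((0.490074098110199, 0.1447138488292694), (0.013918198645114899, 0.047486256808042526), 18.632095336914062)
side carr 0.07 0.1 127 [0.4845 0.139  0.0858] yaw 16.084717 ((0.490734338760376, 0.1437494158744812), (0.033033423125743866, 0.10847427695989609), 15.451301574707031)
side carr 0.003 0.01 61 [0.4875 0.1546 0.0055] yaw 46.529537 ((0.4963664412498474, 0.14908385276794434), (0.0577581413090229, 0.12397611886262894), 60.714996337890625)
side carr 0.02 0.09 163 [0.4814 0.1402 0.0644] yaw 16.350267 ((0.4892681837081909, 0.14143282175064087), (0.03676841780543327, 0.11258839070796967), 16.65033721923828)
```

```bash
cat >> h.py <<'E'
from scipy.spatial.transform import Rotation as Ro
np.set_printoptions(precision=4,suppress=True)
RO=np.array([.5459,-.3147,0]);RY=-13.1; CO=np.array([.4915,.1495,0]);CY=16.1
def fr(o,yaw,p): return o+Ro.from_euler('z',yaw,degrees=True).apply(np.array(p)/1e3)
def tool(yaw,lean):
    y,l=np.radians([yaw,lean]);z=np.array([np.sin(l)*np.cos(y),np.sin(l)*np.sin(y),-np.cos(l)]);ty=np.array([-np.sin(y),np.cos(y),0])
    return Ro.from_matrix(np.stack([np.cross(ty,z),ty,z],1))
def goal(yaw,lean,p,back=0):
    """total turn (tool rotvec) and shift in target tool axes, units of 40 mm; point p, TCP at p+back*z"""
    s=manip.get_state();C=Ro.from_euler('xyz',s['orientation']);T=tool(yaw,lean)
    g=p+T.as_matrix()[:,2]*back
    print('t',round(s['time_s'],2),'pos',s['ee_pos'],'F',s['force'],'gap',round(s['finger_gap'],4),'q',s['joint_pos'])
    print(' goal',g,'turn',(C.inv()*T).as_rotvec(),'shift(target axes)',T.inv().apply(g-s['ee_pos'])/.04,'shift(now axes)',C.inv().apply(g-s['ee_pos'])/.04)
E
python3 - <<'E'
from h import *
p=fr(CO,CY,[0,0,122]);goal(CY,42,p,-.1);goal(CY,42,p,.012)
E
```

```text
t 0.1 pos [0.2119 0.534  0.2305] F [-0.0531 -0.5856 -0.4306] gap 0.0851 q [ 1.072   0.2765  1.506   0.      1.3607 -0.121 ]
 goal [0.4272 0.1309 0.1963] turn [-0.2427 -0.7066 -0.6281] shift(target axes) [ -1.1946 -11.1748   2.2271] shift(now axes) [-8.7213 -7.3792  0.8657]
t 0.1 pos [0.2119 0.534  0.2305] F [-0.0531 -0.5856 -0.4306] gap 0.0851 q [ 1.072   0.2765  1.506   0.      1.3607 -0.121 ]
 goal [0.4992 0.1517 0.1131] turn [-0.2427 -0.7066 -0.6281] shift(target axes) [ -1.1946 -11.1748   5.0271] shift(now axes) [-10.2033  -6.2289   2.9443]
```

Request:
apply_moves([
  [[0,0,0],[-0.03,-0.088,-0.0785]],
  [[0,0,0],[-0.03,-0.088,-0.0785]],
  [[0,0,0],[-0.03,-0.088,-0.0785]],
  [[0,0,0],[-0.03,-0.088,-0.0785]],
  [[0,0,0],[-0.03,-0.088,-0.0785]],
  [[0,0,0],[-0.03,-0.088,-0.0785]],
  [[0,0,0],[-0.03,-0.088,-0.0785]],
  [[0,0,0],[-0.03,-0.088,-0.0785]],
], jaw=1)

```text
time_s: 0.77
ee_pos: [0.2114, 0.535, 0.2315]
orientation: [-3.141, 0.735, -2.856]
force: [0.5, -0.6, 0.3]
finger_gap: 0.0859
```

```bash
python3 -c "
from h import *
goal(CY,42,fr(CO,CY,[0,0,122]),-.1)"
```

```text
t 0.77 pos [0.2114 0.535  0.2315] F [ 0.4903 -0.6087  0.2917] gap 0.0859 q [ 1.4712  0.1913  1.8738 -0.861   0.9603  0.0887]
 goal [0.4272 0.1309 0.1963] turn [0.0024 0.0016 0.0034] shift(target axes) [ -1.1816 -11.201    2.2493] shift(now axes) [ -1.1394 -11.2103   2.2246]
```

Request:
apply_moves([
  [[-0.085,-0.8,0.16],[0,0,0]],
  [[-0.085,-0.8,0.16],[0,0,0]],
  [[-0.085,-0.8,0.16],[0,0,0]],
  [[-0.085,-0.8,0.16],[0,0,0]],
  [[-0.085,-0.8,0.16],[0,0,0]],
  [[-0.085,-0.8,0.16],[0,0,0]],
  [[-0.085,-0.8,0.16],[0,0,0]],
  [[-0.085,-0.8,0.16],[0,0,0]],
])

```text
time_s: 1.43
ee_pos: [0.335, 0.3021, 0.211]
orientation: [-3.14, 0.731, -2.859]
force: [-0.1, -1.1, -1.5]
finger_gap: 0.0856
```

Request:
apply_moves([
  [[-0.08,-0.8,0.16],[0,0,0]],
  [[-0.08,-0.8,0.16],[0,0,0]],
  [[-0.08,-0.8,0.16],[0,0,0]],
  [[-0.08,-0.8,0.16],[0,0,0]],
  [[-0.08,-0.8,0.16],[0,0,0]],
  [[-0.08,-0.8,0.16],[0,0,0]],
  [[0,0,0],[0,0,0]],
])

```text
time_s: 2.02
ee_pos: [0.3855, 0.1984, 0.1948]
orientation: [3.137, 0.702, -2.864]
force: [-0.2, -0.1, 0.9]
finger_gap: 0.0854
```

```bash
python3 -c "
from h import *
goal(CY,42,fr(CO,CY,[0,0,122]),.012)
f=grab('wrist');save(f,'w1')
f=grab('side');P=pts(f);i=f['image'].astype(int)
o=(P[...,2]>.105)&(P[...,2]<.145)&(abs(P[...,0]-.49)<.03)&(abs(P[...,1]-.15)<.04)
print(P[o].mean(0),o.sum())"
```

```text
t 2.02 pos [0.3855 0.1984 0.1948] F [-0.1814 -0.1444  0.8704] gap 0.0854 q [ 0.3501 -0.1985  2.3486 -0.1452  0.2932 -1.3767]
 goal [0.4992 0.1517 0.1131] turn [ 0.0027 -0.0308 -0.0023] shift(target axes) [-0.4231 -1.9096  3.1301] shift(now axes) [-0.5235 -1.9171  3.1103]
[0.4908 0.1449 0.1244] 73
```

View pics/w1.png

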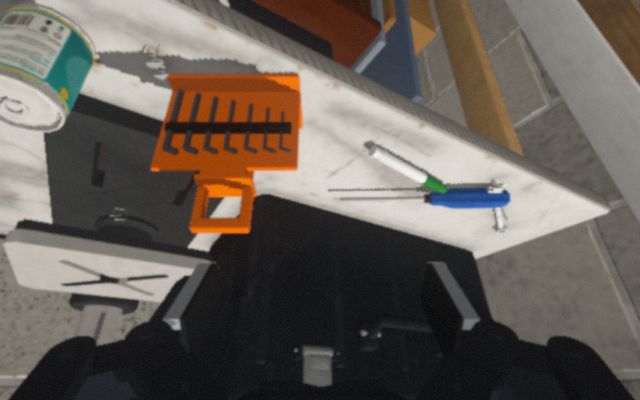

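Wrist view: the bail is at (220,205) with its eye clear, left of the open jaws. The tin is at (45,60), well out of the way.

Request:
apply_moves([
  [[-0.1,-0.38,0.1],[0,-0.015,0]],
  [[-0.1,-0.38,0.1],[0,-0.015,0]],
  [[-0.1,-0.38,0.1],[0,0,0]],
  [[-0.1,-0.38,0.03],[0,0,0]],
  [[-0.1,-0.38,0],[0,0,0]],
  [[0,0,0],[0,0,0]],
])

```text
time_s: 2.62
ee_pos: [0.4217, 0.1454, 0.1984]
orientation: [3.136, 0.723, -2.861]
force: [0.6, 0.0, -0.0]
finger_gap: 0.0853
```

```bash
python3 -c "
from h import *
goal(CY,42,fr(CO,CY,[0,0,122]),.012)"
```

```text
t 2.62 pos [0.4217 0.1454 0.1984] F [ 0.6034  0.0387 -0.0115] gap 0.0853 q [ 0.0382 -0.1999  2.3538  0.5418  0.3239 -2.273 ]
 goal [0.4992 0.1517 0.1131] turn [ 0.0052 -0.0098 -0.0001] shift(target axes) [ 0.0108 -0.3869  2.8611] shift(now axes) [-0.0172 -0.4017  2.859 ]
```

Joint 6 is at −2.27 and would run out of range at the rack. The grasp is symmetric, so I'll half-turn the tool about its own z, which brings joint 6 to about +0.87.

Request:
apply_moves([
  [[0,0,0],[0,0,0.12]],
  [[0,0,0],[0,0,0.12]],
  [[0,0,0],[0,0,0.12]],
  [[0,0,0],[0,0,0.12]],
  [[0,0,0],[0,0,0.12]],
  [[0,0,0],[0,0,0.12]],
  [[0,0,0],[0,0,0.12]],
  [[0,0,0],[0,0,0.12]],
])

```text
time_s: 3.28
ee_pos: [0.4189, 0.148, 0.1968]
orientation: [2.515, 0.38, 2.339]
force: [-0.1, 0.3, 0.5]
finger_gap: 0.0854
```

Request:
apply_moves([
  [[0,0,0],[0,0,0.12]],
  [[0,0,0],[0,0,0.12]],
  [[0,0,0],[0,0,0.12]],
  [[0,0,0],[0,0,0.12]],
  [[0,0,0],[0,0,0.12]],
  [[0,0,0],[0,0,0.12]],
  [[0,0,0],[0,0,0.12]],
  [[0,0,0],[0,0,0.12]],
])

```text
time_s: 3.95
ee_pos: [0.4189, 0.148, 0.1968]
orientation: [2.455, -0.236, 1.588]
force: [0.3, 0.8, 0.1]
finger_gap: 0.0854
```

Request:
apply_moves([
  [[0,0,0],[0,0,0.12]],
  [[0,0,0],[0,0,0.12]],
  [[0,0,0],[0,0,0.12]],
  [[0,0,0],[0,0,0.12]],
  [[0,0,0],[0,0,0.12]],
  [[0,0,0],[0,0,0.12]],
  [[0,0,0],[0,0,0.12]],
  [[0,0,0],[0,0,0.12]],
])

```text
time_s: 4.62
ee_pos: [0.4188, 0.148, 0.1968]
orientation: [2.929, -0.693, 0.62]
force: [-0.0, 0.2, 0.0]
finger_gap: 0.0854
```

```bash
sed -i 's/return Ro.from_matrix(np.stack(\[np.cross(ty,z)/ty=-ty; return Ro.from_matrix(np.stack([np.cross(ty,z)/' h.py; python3 -c "
from h import *
goal(CY,42,fr(CO,CY,[0,0,122]),.012)"
```

```text
t 4.62 pos [0.4188 0.148  0.1968] F [-0.0308  0.2212  0.0127] gap 0.0854 q [ 0.0456 -0.2003  2.3564  0.536   0.3244  0.6203]
 goal [0.4992 0.1517 0.1131] turn [-0.011   0.0122  0.2589] shift(target axes) [0.0536 0.467  2.8644] shift(now axes) [-0.0373  0.5009  2.8589]
```

Request:
apply_moves([
  [[0,0.16,0],[-0.004,0.004,0.086]],
  [[0,0.16,0],[-0.004,0.004,0.086]],
  [[0,0.16,0],[-0.003,0.004,0.086]],
  [[0,0,0.3],[0,0,0]],
  [[0,0,0.4],[0,0,0]],
  [[0,0,0.4],[0,0,0]],
  [[0,0,0],[0,0,0]],
])

```text
time_s: 5.2
ee_pos: [0.4555, 0.139, 0.1647]
orientation: [3.139, -0.73, 0.287]
force: [0.4, 0.4, 0.6]
finger_gap: 0.0856
```

```bash
python3 -c "
from h import *
goal(CY,42,fr(CO,CY,[0,0,122]),.012)
f=grab('wrist');save(f,'w2')"
```

```text
t 5.2 pos [0.4555 0.139  0.1647] F [0.3551 0.3668 0.6036] gap 0.0856 q [ 0.0081 -0.076   2.3864  0.9944  0.2175  0.377 ]
 goal [0.4992 0.1517 0.1131] turn [-0.0011  0.0028  0.0047] shift(target axes) [-0.0172 -0.0018  1.7206] shift(now axes) [-0.0125  0.0001  1.7206]
```

View pics/w2.png

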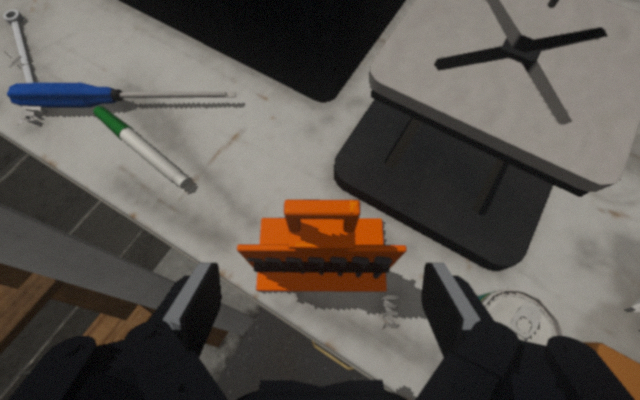

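Bail at (321,210), centred between the fingers (midpoint ≈ 325). I'll advance the rest of the way and close.

Request:
apply_moves([
  [[0,0,0.35],[0,0,0]],
  [[0,0,0.35],[0,0,0]],
  [[0,0,0.35],[0,0,0]],
  [[0,0,0.35],[0,0,0]],
  [[-0.015,0,0.32],[0,0,0]],
  [[0,0,0],[0,0,0]],
  [[0,0,0],[0,0,0]],
])

```text
time_s: 5.83
ee_pos: [0.4913, 0.1498, 0.1261]
orientation: [3.14, -0.736, 0.289]
force: [-0.2, 0.4, 0.3]
finger_gap: 0.0855
```

```bash
python3 -c "
from h import *
goal(CY,42,fr(CO,CY,[0,0,122]),.012)"
```

```text
t 5.83 pos [0.4913 0.1498 0.1261] F [-0.1628  0.4077  0.2915] gap 0.0855 q [ 0.0437  0.0751  2.401   1.9001  0.1714 -0.5173]
 goal [0.4992 0.1517 0.1131] turn [-0.0037 -0.0032  0.006 ] shift(target axes) [-0.0658  0.01    0.3783] shift(now axes) [-0.0671  0.011   0.3781]
```

Request:
apply_moves([
  [[-0.03,0,0.13],[0,0,0]],
  [[-0.03,0,0.13],[0,0,0]],
  [[0,0,0.12],[0,0,0]],
  [[0,0,0],[0,0,0]],
  [[0,0,0],[0,0,0]],
])

```text
time_s: 6.25
ee_pos: [0.4995, 0.1516, 0.1137]
orientation: [3.138, -0.737, 0.29]
force: [-0.3, 0.1, 0.4]
finger_gap: 0.0852
```

```bash
python3 -c "
from h import *
goal(CY,42,fr(CO,CY,[0,0,122]),.012)"
```

```text
t 6.25 pos [0.4995 0.1516 0.1137] F [-0.2812  0.1305  0.394 ] gap 0.0852 q [ 0.05    0.118   2.4074  2.1647  0.19   -0.7813]
 goal [0.4992 0.1517 0.1131] turn [-0.0027 -0.0042  0.0065] shift(target axes) [-0.0154 -0.0051  0.0065] shift(now axes) [-0.0154 -0.0052  0.0065]
```

Request:
apply_moves([
  [[0,0,0],[0,0,0]],
  [[0,0,0],[0,0,0]],
  [[0,0,0],[0,0,0]],
  [[0,0,0],[0,0,0]],
  [[0,0,0],[0,0,0]],
  [[0,0,0],[0,0,0]],
  [[0,0,0],[0,0,0]],
  [[0,0,0],[0,0,0]],
], jaw=0, squeeze=70)

```text
time_s: 6.92
ee_pos: [0.5003, 0.1516, 0.1137]
orientation: [3.139, -0.738, 0.289]
force: [-3.7, 1.3, 6.0]
finger_gap: 0.0426
```

Request:
apply_moves([
  [[0.1,0,-0.11],[0,0,0]],
  [[0.1,0,-0.11],[0,0,0]],
  [[0.2,0,-0.22],[0,0,0]],
  [[0.3,0,-0.33],[0,0,0]],
  [[0.3,0,-0.33],[0,0,0]],
  [[0.3,0,-0.33],[0,0,0]],
  [[0,0,0],[0,0,0]],
])

```text
time_s: 7.5
ee_pos: [0.5004, 0.1553, 0.1584]
orientation: [-3.137, -0.741, 0.293]
force: [-0.0, 0.5, -2.1]
finger_gap: 0.0423
```

```bash
python3 -c "
from h import *
print(fr(RO,RY,[-120,70,0]))
goal(RY,42,fr(RO,RY,[-120,70,150+122]),.012)
f=grab('side');save(f,'s3')
i=f['image'][90:290,150:350];cv2.imwrite('pics/s3c.png',cv2.resize(i,None,fx=3,fy=3,interpolation=cv2.INTER_CUBIC)[...,::-1])"
```

```text
[ 0.4449 -0.2193  0.    ]
t 7.5 pos [0.5004 0.1553 0.1584] F [-0.0413  0.5057 -2.0805] gap 0.0423 q [0.0495 0.0192 2.3313 1.2005 0.1804 0.1945]
 goal [ 0.4527 -0.2211  0.2631] turn [-0.3551 -0.0068  0.3863] shift(target axes) [ 2.4728  9.4365 -1.2935] shift(now axes) [-1.0816  8.6449 -4.5751]
```

View pics/s3c.png

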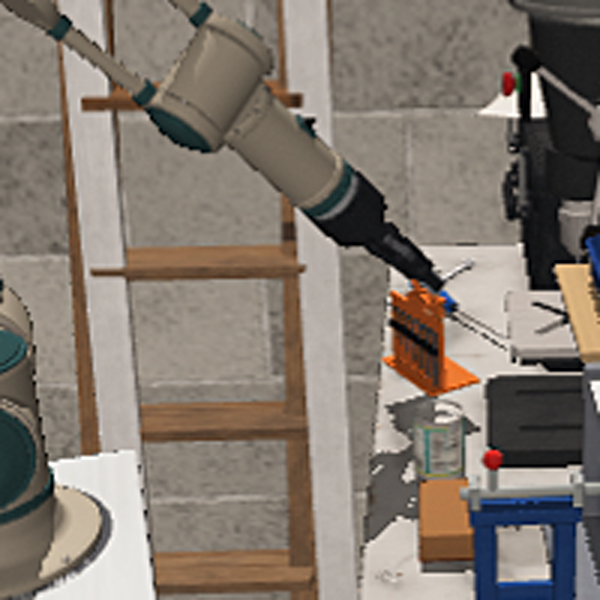

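Side crop: the carrier is clear of the bench, upright in the jaws at about (430,330). Tin and block are undisturbed below. No camera bump shows on the gripper.

Request:
apply_moves([
  [[0.4,0,-0.45],[0,0,0]],
  [[0.4,0,-0.45],[0,0,0]],
  [[0.4,0,-0.45],[0,0,0]],
  [[0.4,0,-0.45],[0,0,0]],
  [[0.2,0,-0.22],[0,0,0]],
  [[0,0,0],[0,0,0]],
])

```text
time_s: 8.05
ee_pos: [0.5015, 0.1588, 0.2453]
orientation: [-3.125, -0.751, 0.292]
force: [-0.7, -0.2, -2.1]
finger_gap: 0.0424
```

Request:
apply_moves([
  [[0,0,0],[-0.044,0,0.048]],
  [[0,0,0],[-0.044,0,0.048]],
  [[0,0,0],[-0.044,0,0.048]],
  [[0,0,0],[-0.044,0,0.048]],
  [[0,0,0],[-0.044,0,0.048]],
  [[0,0,0],[-0.044,0,0.048]],
  [[0,0,0],[-0.044,0,0.048]],
  [[0,0,0],[-0.044,0,0.048]],
])

```text
time_s: 8.72
ee_pos: [0.4936, 0.1572, 0.2332]
orientation: [-3.13, -0.712, -0.05]
force: [0.1, 0.0, -2.9]
finger_gap: 0.0424
```

```bash
python3 -c "
from h import *
goal(RY,42,fr(RO,RY,[-120,70,150+122]),.012)"
```

```text
t 8.72 pos [0.4936 0.1572 0.2332] F [ 0.1173  0.0093 -2.8912] gap 0.0424 q [ 0.3429 -0.0694  2.1429 -0.5737  0.4571  2.3993]
 goal [ 0.4527 -0.2211  0.2631] turn [-0.1295  0.0219  0.1341] shift(target axes) [1.3524 9.4448 0.2127] shift(now axes) [ 0.0701  9.4872 -1.0324]
```

Request:
apply_moves([
  [[0,0.6,-0.08],[0,0,0]],
  [[0,0.6,-0.08],[0,0,0]],
  [[0,0.6,-0.08],[0,0,0]],
  [[0,0.6,-0.08],[0,0,0]],
  [[0,0.6,-0.08],[0,0,0]],
  [[0,0.6,-0.08],[0,0,0]],
  [[0,0.6,-0.08],[0,0,0]],
  [[0,0.6,-0.08],[0,0,0]],
])

```text
time_s: 9.38
ee_pos: [0.4717, -0.0156, 0.2493]
orientation: [-3.126, -0.711, -0.048]
force: [0.6, -0.1, -3.3]
finger_gap: 0.0423
```

```bash
python3 -c "
from h import *
goal(RY,42,fr(RO,RY,[-120,70,150+122]),.012)"
```

```text
t 9.38 pos [ 0.4717 -0.0156  0.2493] F [ 0.6134 -0.1011 -3.2586] gap 0.0423 q [-0.3435 -0.2191  2.2076  0.4354  0.508   0.9577]
 goal [ 0.4527 -0.2211  0.2631] turn [-0.1352  0.023   0.1351] shift(target axes) [0.7527 5.1127 0.2133] shift(now axes) [ 0.0539  5.1485 -0.4916]
```

Request:
apply_moves([
  [[0.04,0.64,-0.02],[-0.017,0.003,0.017]],
  [[0.04,0.64,-0.02],[-0.017,0.003,0.017]],
  [[0.04,0.64,-0.02],[-0.017,0.003,0.017]],
  [[0.04,0.64,-0.02],[-0.017,0.003,0.017]],
  [[0.05,0.64,-0.02],[-0.017,0.003,0.017]],
  [[0.05,0.64,-0.02],[-0.017,0.003,0.017]],
  [[0.05,0.64,-0.02],[-0.017,0.003,0.017]],
  [[0.05,0.64,-0.02],[-0.016,0.002,0.016]],
])

```text
time_s: 10.05
ee_pos: [0.4536, -0.2206, 0.2634]
orientation: [-3.141, -0.736, -0.232]
force: [-0.5, 0.1, -2.6]
finger_gap: 0.0425
```

```bash
python3 -c "
from h import *
goal(RY,42,fr(RO,RY,[-120,70,150+122]),.012)
goal(RY,42,fr(RO,RY,[-110,70,106+122]),.012)
P=pts(grab('top'));f=grab('side');Q=pts(f)
for n,X in(('top',P),('side',Q)):
  R=(X-RO)@Ro.from_euler('z',RY,degrees=True).as_matrix()*1e3
  print(n)
  for z0,z1 in((275,300),(240,262),(150,240)):
    m=(R[...,0]>-190)&(R[...,0]<-85)&(R[...,1]>0)&(R[...,1]<140)&(R[...,2]>z0)&(R[...,2]<z1)
    if m.sum(): q=R[m];print(z0,m.sum(),q.min(0),q.max(0),q.mean(0))
save(f,'s4')"
```

```text
t 10.05 pos [ 0.4536 -0.2206  0.2634] F [-0.5253  0.1334 -2.6036] gap 0.0425 q [-0.9112 -0.1578  2.1437  0.7343  0.6817  0.4203]
 goal [ 0.4527 -0.2211  0.2631] turn [ 0.0016 -0.003  -0.0028] shift(target axes) [-0.0199  0.019  -0.0061] shift(now axes) [-0.0198  0.0191 -0.0061]
t 10.05 pos [ 0.4536 -0.2206  0.2634] F [-0.5253  0.1334 -2.6036] gap 0.0425 q [-0.9112 -0.1578  2.1437  0.7343  0.6817  0.4203]
 goal [ 0.4624 -0.2234  0.2191] turn [ 0.0016 -0.003  -0.0028] shift(target axes) [-0.5701  0.019   0.9786] shift(now axes) [-0.573  0.019  0.977]
top
275 118 [-152.9717   37.833   277.0278] [-108.7547  106.3206  299.2943] [-120.6829   71.8301  287.7459]
240 31 [-133.6508   57.6817  244.3368] [-112.3412  107.4777  261.3557] [-117.7822   70.7976  251.9062]
150 104 [-150.021    97.8575  150.2911] [-85.1702 129.5078 239.5237] [-136.7938  113.8257  163.1734]
side
275 173 [-157.6622    9.8722  275.252 ] [-105.7912  105.0525  299.7374] [-126.5259   48.9572  288.399 ]
240 86 [-132.1578    5.5131  240.02  ] [-103.4811   81.1634  259.7997] [-119.5423   47.806   249.1332]
150 542 [-147.2677    2.0398  150.9321] [-85.2348 124.1312 239.9256] [-119.1787   49.5062  171.4482]
```

View pics/s4.png

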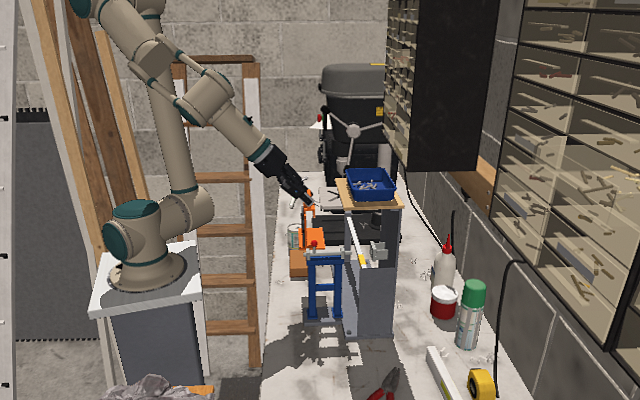

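Side view: the carrier is held left of the post at about (310,230), short of the rail. I'll check its tilt and offset numerically before hooking it on.

```bash
python3 -c "
from h import *
M=Ro.from_euler('z',RY,degrees=True).as_matrix()
for n in('side','top'):
  f=dict(np.load(n+'.npz'));R=(pts(f)-RO)@M*1e3
  hsv=cv2.cvtColor(f['image'],cv2.COLOR_RGB2HSV).astype(int)
  o=(hsv[...,0]<16)&(hsv[...,0]>4)&(hsv[...,1]>150)&(R[...,0]>-190)&(R[...,0]<-60)&(R[...,1]>-10)&(R[...,1]<150)&(R[...,2]>140)
  q=R[o]
  a=q[q[:,2]<170];print(n,'foot',len(a),a.min(0),a.max(0), np.linalg.lstsq(np.c_[a[:,:2]-a[:,:2].mean(0),np.ones(len(a))],a[:,2],rcond=None)[0])
  for z0,z1 in((165,180),(180,200),(200,220),(220,240),(240,250),(250,262),(262,275),(275,292)):
    b=q[(q[:,2]>z0)&(q[:,2]<z1)]
    if len(b)>2: print(z0,len(b),'x',np.percentile(b[:,0],[5,50,95]),'y',b[:,1].min(),b[:,1].max(),b[:,2].max())
"
```

```text
side foot 407 [-146.7175    2.0398  151.0865] [-78.9381 124.1312 169.1649] [ -0.003   -0.007  156.2299]
165 14 x [-137.758  -130.4346 -127.6458] y 4.194886159674661 17.113403620119314 178.5071122794508
180 16 x [-137.5079 -130.2116 -127.5822] y 4.219248376849788 17.33600601143528 198.7307260000472
200 19 x [-139.3349 -132.2502 -129.6562] y 3.8313510001802573 23.754700522101874 219.0351037413247
220 25 x [-132.0622 -129.3323 -104.1168] y 4.742508368388874 49.81080740566484 239.91632541511967
240 32 x [-131.31   -123.481  -104.0824] y 5.5131374740525825 69.98394262381076 249.96127752932526
250 41 x [-129.7169 -116.7845 -104.5424] y 40.6097927741544 75.94070612712525 259.2047344571397
275 26 x [-121.9179 -116.7284 -112.7331] y 41.111609286700656 86.98221207714313 290.3966252188668
top foot 82 [-149.6166   97.8575  149.4199] [-80.9345 128.9572 169.3908] [  0.007   -0.0105 157.7999]
165 6 x [-133.9531 -133.6105 -133.2642] y 107.79254669148266 121.4219618631806 171.9184637420979
240 5 x [-115.6244 -113.7349 -112.3434] y 59.027767244893454 74.72803761320552 249.5362019568349
250 22 x [-120.7927 -117.2815 -114.5211] y 57.68166442671315 80.14740717743922 261.3557454344129
262 5 x [-124.5768 -123.5201 -122.1898] y 52.745430708742454 58.16800457077552 270.60705770277656
275 74 x [-124.9382 -121.3123 -115.7697] y 50.517576636062024 91.15842034099126 291.95865964578087
```

Request:
apply_moves([
  [[-0.23,0,0.26],[0,0,0]],
  [[-0.23,0,0.26],[0,0,0]],
  [[-0.24,0,0.26],[0,0,0]],
  [[0,0,0],[0,0,0]],
])

```text
time_s: 10.48
ee_pos: [0.4527, -0.2175, 0.2186]
orientation: [-3.136, -0.73, -0.234]
force: [0.2, -0.1, -3.4]
finger_gap: 0.0425
```

Request:
apply_moves([
  [[0.3,0,0.27],[0,0,0]],
  [[0.3,0,0.27],[0,0,0]],
  [[0.3,0,0.27],[0,0,0]],
  [[0.3,0,0.27],[0,0,0]],
  [[0.3,0,0.27],[0,0,0]],
  [[0,0,0],[0,0,0]],
])

```text
time_s: 10.98
ee_pos: [0.5355, -0.2394, 0.2245]
orientation: [3.139, -0.739, -0.229]
force: [1.3, -0.8, -1.3]
finger_gap: 0.0423
```

```bash
python3 -c "
from h import *
goal(RY,42,fr(RO,RY,[-2,70,107+122]),.012)"
```

```text
t 10.98 pos [ 0.5355 -0.2394  0.2245] F [ 1.317  -0.761  -1.3481] gap 0.0423 q [-0.7528  0.0234  2.0998  0.8033  0.4836  0.4248]
 goal [ 0.5676 -0.2479  0.2201] turn [ 0.0027 -0.0056 -0.    ] shift(target axes) [0.5442 0.0236 0.6372] shift(now axes) [0.5406 0.0218 0.6403]
```

Request:
apply_moves([
  [[0.18,0,0.21],[0,0,0]],
  [[0.18,0,0.21],[0,0,0]],
  [[0.18,0.02,0.21],[0,0,0]],
  [[0,0,0],[0,0,0]],
  [[0,0,0],[0,0,0]],
])

```text
time_s: 11.4
ee_pos: [0.5652, -0.2475, 0.2197]
orientation: [3.138, -0.737, -0.229]
force: [0.0, 0.1, -2.3]
finger_gap: 0.0422
```

```bash
cat > chk.py <<'E'
from h import *
M=Ro.from_euler('z',RY,degrees=True).as_matrix()
def chk(y0,y1):
  for n in('side','top'):
    f=grab(n);R=(pts(f)-RO)@M*1e3
    hsv=cv2.cvtColor(f['image'],cv2.COLOR_RGB2HSV).astype(int)
    o=(hsv[...,0]<16)&(hsv[...,0]>4)&(hsv[...,1]>150)&(R[...,0]>-60)&(R[...,0]<60)&(R[...,1]>y0)&(R[...,1]<y1)&(R[...,2]>40)&(R[...,2]<270)
    q=R[o]
    if len(q)<5: print(n,'none');continue
    zm=np.percentile(q[:,2],99.5);b=q[q[:,2]>zm-6]
    print(n,len(q),'min',q.min(0),'max',q.max(0),'bailtop z',zm,'x',b[:,0].min(),b[:,0].max(),'y',b[:,1].min(),b[:,1].max())
E
python3 -c "
from chk import *
goal(RY,42,fr(RO,RY,[-2,70,75+122]),.012);chk(0,150)"
```

```text
t 11.4 pos [ 0.5652 -0.2475  0.2197] F [ 0.0301  0.0984 -2.2807] gap 0.0422 q [-0.7126  0.0757  2.0558  0.7845  0.4537  0.4688]
 goal [ 0.5676 -0.2479  0.1881] turn [ 0.0034 -0.0037 -0.0003] shift(target axes) [-0.4823 -0.0043  0.6279] shift(now axes) [-0.4846 -0.0063  0.6261]
side 396 min [-33.7418   7.8903 104.5157] max [ 33.38   126.3587 237.2078] bailtop z 211.8631717431504 x -26.63181541235392 7.804681074073424 y 38.95143255952741 83.14510452515776
top 152 min [-35.4685  50.19   105.1731] max [  3.1887 129.0768 250.6268] bailtop z 250.5072263569142 x -10.960982981357821 -1.9072014501105423 y 51.151769438822534 91.5770943282263
```

Request:
apply_moves([
  [[0.08,0,0.075],[0,0,0]],
  [[0,0,0],[0,0,0]],
  [[-0.13,0,0.15],[0,0,0]],
  [[-0.13,0,0.15],[0,0,0]],
  [[-0.13,0,0.15],[0,0,0]],
  [[-0.1,0,0.11],[0,0,0]],
  [[0,0,0],[0,0,0]],
])

```text
time_s: 12.08
ee_pos: [0.5691, -0.2486, 0.1892]
orientation: [3.139, -0.736, -0.231]
force: [0.1, -0.1, -3.7]
finger_gap: 0.0424
```

```bash
python3 -c "
from chk import *
goal(RY,42,fr(RO,RY,[0,70,75+122]),.012);chk(0,150)"
```

```text
t 12.08 pos [ 0.5691 -0.2486  0.1892] F [ 0.0528 -0.0827 -3.6897] gap 0.0424 q [-0.7075  0.1227  2.0964  0.926   0.3927  0.318 ]
 goal [ 0.5696 -0.2483  0.1881] turn [ 0.0039 -0.0029 -0.0016] shift(target axes) [-0.0097 -0.0102  0.0276] shift(now axes) [-0.0098 -0.0102  0.0276]
side 379 min [-30.8843   6.0284  74.3826] max [ 18.3617 126.9683 215.0483] bailtop z 214.68773001039688 x -5.04429222278331 4.439906475554652 y 50.458120027572264 85.40209906396262
top 147 min [-31.3759  49.2482  77.3223] max [  8.3708 128.1176 220.5827] bailtop z 220.4364981587894 x -6.603848223273037 2.9281316497174297 y 50.24599475727604 89.34880369820709
```

Request:
apply_moves([
  [[-0.035,0,0.035],[0,0,0]],
  [[0,0,0],[0,0,0]],
  [[-0.035,0,0.035],[0,0,0]],
  [[0,0,0],[0,0,0]],
  [[0,0,0],[0,0,0]],
])

```text
time_s: 12.6
ee_pos: [0.5703, -0.2492, 0.1886]
orientation: [3.136, -0.741, -0.228]
force: [-3.9, 2.1, 4.9]
finger_gap: 0.0424
```

Wrist force shows the carrier resting on the rail. I'll ease the load slightly and start sliding.

Request:
apply_moves([
  [[0.013,0,-0.015],[0,0,0]],
  [[0,0,0],[0,0,0]],
  [[0,0.25,0],[0,0,0]],
  [[0,0.25,0],[0,0,0]],
  [[0,0.25,0],[0,0,0]],
  [[0,0.25,0],[0,0,0]],
  [[0,0.25,0],[0,0,0]],
  [[0,0,0],[0,0,0]],
])

```text
time_s: 13.27
ee_pos: [0.5585, -0.2999, 0.1886]
orientation: [3.136, -0.74, -0.23]
force: [1.7, -0.9, 3.9]
finger_gap: 0.0424
```

```bash
python3 -c "
from chk import *
goal(RY,42,fr(RO,RY,[0,-80,75+122]),.012);chk(-50,130);f=dict(np.load('side.npz'))
i=f['image'][130:300,250:450];cv2.imwrite('pics/s5c.png',cv2.resize(i,None,fx=3.5,fy=3.5,interpolation=cv2.INTER_CUBIC)[...,::-1])"
```

```text
t 13.27 pos [ 0.5585 -0.2999  0.1886] F [ 1.6501 -0.8947  3.9005] gap 0.0424 q [-0.8216  0.1509  2.0653  0.9757  0.4647  0.189 ]
 goal [ 0.5356 -0.3944  0.1881] turn [ 0.0069 -0.007  -0.0014] shift(target axes) [-0.0248  2.4305 -0.0043] shift(now axes) [-0.0215  2.4305  0.0122]
side 456 min [-28.1924 -47.1594  76.199 ] max [ 39.8585  74.9103 214.7535] bailtop z 214.35051513519218 x -4.179302575634617 6.286684386792998 y -2.2937730651918216 36.03367818318441
top 184 min [-56.8571  -2.7633  73.5054] max [ 29.4166  85.9877 264.2581] bailtop z 261.56819618382485 x -56.85711305798791 -55.284890220992104 y 85.66308259267826 85.98769685755339
```

View pics/s5c.png

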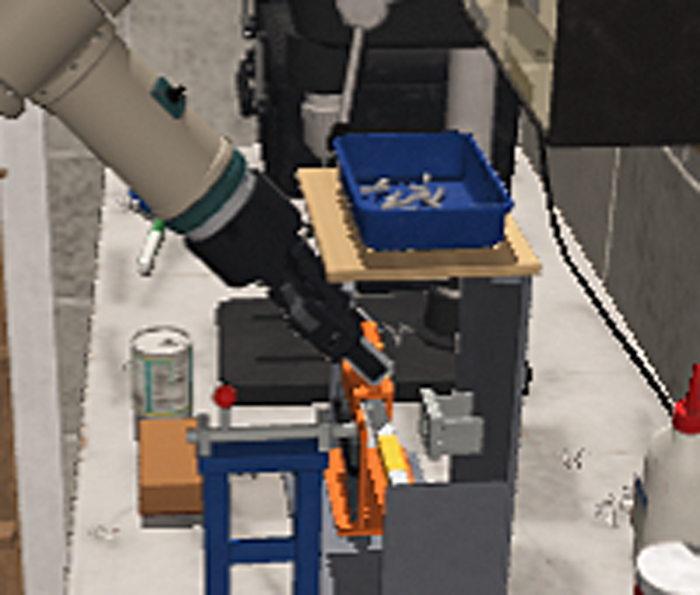

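Crop: the carrier hangs on the rail at y ≈ 17 mm, with the yellow band at (395,450), the bolt and knob at (225,395) and the keeper at (450,420). The gripper passes just under the shelf edge, so I'll measure that gap first.

```bash
python3 -c "
from chk import *
f=dict(np.load('side.npz'));R=(pts(f)-RO)@M*1e3;i=f['image'].max(-1)
for z in range(210,420,15):
  m=(R[...,1]>-45)&(R[...,1]<90)&(abs(R[...,2]-z)<7)&(R[...,0]<0)&(R[...,0]>-260)&(i<90)
  if m.sum()>3: print(z,m.sum(),np.percentile(R[m][:,0],[1,50,99]),R[m][:,1].min())
m=(R[...,1]>-180)&(R[...,1]<-100)&(R[...,2]>320)&(R[...,2]<375)&(R[...,0]<0)&(R[...,0]>-90)
print('shelf',R[m].min(0),R[m].max(0))
t=dict(np.load('top.npz'));R=(pts(t)-RO)@M*1e3
m=(R[...,1]>-180)&(R[...,1]<30)&(R[...,2]>340)&(R[...,2]<375)&(R[...,0]<40)&(R[...,0]>-90)
print('shelf top',R[m].min(0),R[m].max(0))"
```

```text
210 47 [-21.0584  -8.1941  -0.0712] -20.37925438676091
225 70 [-42.6212 -27.3585  -7.2451] -43.19320314799816
240 79 [-65.5527 -28.2056 -15.9733] -44.82841032607906
255 88 [-74.889  -37.8337 -26.0946] -44.852684483752036
270 168 [-109.576   -57.6268  -38.7397] -44.87237901298094
285 142 [-127.8573  -86.3147  -47.6956] -23.654103615949502
300 170 [-135.1103  -96.0893  -58.3609] -22.36724070621858
315 193 [-150.473   -88.5802  -54.4202] -22.313728892515968
330 140 [-163.3193  -91.8455  -66.7338] -20.17691666783441
345 82 [-171.9648 -104.7881  -58.5843] -43.39955202040594
360 57 [-192.8668  -23.1453   -1.6876] -40.94266728453182
375 40 [-204.2292  -23.9363   -3.7338] -43.624125934366724
390 22 [-241.8669 -141.5875  -16.7836] -23.388740569513374
405 82 [-258.3246 -150.4721 -133.7477] -23.578520592683052
shelf [ -59.0621 -175.3585  344.8153] [  -0.1261 -100.2306  374.6861]
shelf top [ -85.5155 -172.0047  340.0322] [ 39.4217  28.8015 374.6936]
```

Request:
apply_moves([
  [[-0.014,0.2,-0.012],[0,0,0]],
  [[-0.014,0.2,-0.012],[0,0,0]],
  [[0,0.2,0],[0,0,0]],
  [[0,0.2,0],[0,0,0]],
  [[0,0.2,0],[0,0,0]],
  [[0,0,0],[0,0,0]],
])

```text
time_s: 13.87
ee_pos: [0.5482, -0.3355, 0.1886]
orientation: [3.14, -0.74, -0.229]
force: [2.1, 2.8, 7.6]
finger_gap: 0.0427
```

Request:
apply_moves([
  [[0,0.12,0],[0,0,0]],
  [[0,0.12,0],[0,0,0]],
  [[0,0.12,0],[0,0,0]],
  [[0,0.12,0],[0,0,0]],
  [[0,0.12,0],[0,0,0]],
  [[0,0,0],[0,0,0]],
])

```text
time_s: 14.37
ee_pos: [0.5429, -0.3577, 0.1886]
orientation: [-3.141, -0.74, -0.229]
force: [0.4, 4.5, 8.5]
finger_gap: 0.0426
```

```bash
python3 -c "
from chk import *
goal(RY,42,fr(RO,RY,[-1,-80,75+122]),.012);chk(-150,40)"
```

```text
t 14.37 pos [ 0.5429 -0.3577  0.1886] F [0.3755 4.5205 8.5027] gap 0.0426 q [-0.9456  0.1891  2.0132  0.981   0.5621  0.0975]
 goal [ 0.5346 -0.3942  0.1881] turn [-0.0001 -0.0065 -0.0004] shift(target axes) [-0.0048  0.9366  0.0143] shift(now axes) [-0.0045  0.9366  0.0141]
side 428 min [ -30.0484 -103.4631   75.2124] max [ 13.5577  13.9427 214.4555] bailtop z 213.83370736588907 x -5.908503186380908 3.0758984717673594 y -64.56629287395995 -22.335018196906393
top 255 min [-31.6142 -73.2924  75.1015] max [ 57.6412  17.3671 222.2142] bailtop z 221.63896066837088 x -9.300133799442511 0.2592767064260351 y -62.18622547707761 -23.37130504659571
```

Request:
apply_moves([
  [[0.012,0.1,-0.013],[0,0,0]],
  [[0,0.14,0],[0,0,0]],
  [[0,0.14,0],[0,0,0]],
  [[0,0.14,0],[0,0,0]],
  [[0,0.14,0],[0,0,0]],
  [[0,0.14,0],[0,0,0]],
  [[0,0.12,0],[0,0,0]],
  [[0,0,0],[0,0,0]],
])

```text
time_s: 15.13
ee_pos: [0.5339, -0.3939, 0.1887]
orientation: [3.141, -0.738, -0.229]
force: [0.9, 3.3, 5.6]
finger_gap: 0.0423
```

```bash
python3 -c "
from chk import *
goal(RY,42,fr(RO,RY,[-1,-80,75+122]),.012);chk(-170,0)
f=dict(np.load('side.npz'))
i=f['image'][170:300,290:440];cv2.imwrite('pics/s6c.png',cv2.resize(i,None,fx=4.5,fy=4.5,interpolation=cv2.INTER_CUBIC)[...,::-1])"
```

```text
t 15.13 pos [ 0.5339 -0.3939  0.1887] F [0.9479 3.2651 5.5943] gap 0.0423 q [-1.0084  0.2167  1.9731  0.9693  0.6103  0.0666]
 goal [ 0.5346 -0.3942  0.1881] turn [ 0.0009 -0.0053 -0.0005] shift(target axes) [0.0035 0.0031 0.0228] shift(now axes) [0.0034 0.0031 0.0228]
side 408 min [ -30.6866 -169.9018   73.6326] max [ 13.177  -22.0165 222.1363] bailtop z 214.14191438551404 x -9.737657612933416 2.943846633031038 y -103.86243178801239 -59.719087298440826
top 270 min [ -55.958  -115.857    74.9449] max [ 59.8988 -12.822  268.3686] bailtop z 244.91461012510314 x -55.957951202021476 -33.502716735791466 y -64.41410431442273 -12.822005989452801
```

View pics/s6c.png

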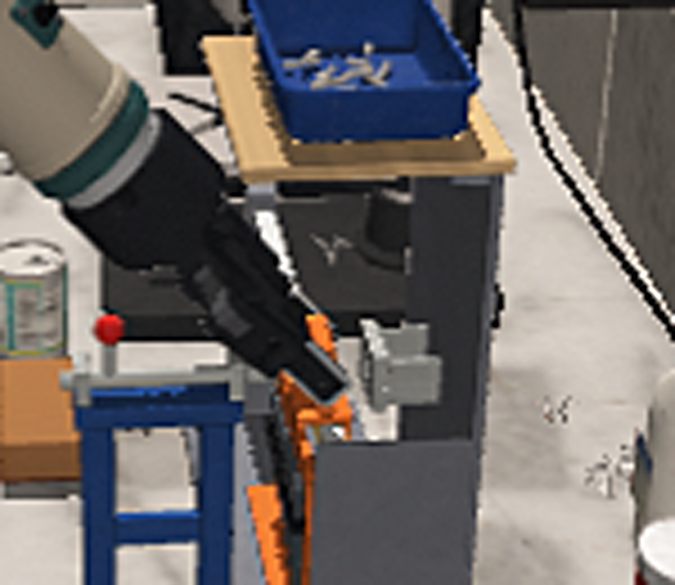

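Crop: the carrier is on the band, the jaws are in front of the keeper and the bolt is still drawn with its knob at (108,328). Now I'll release and back straight off.

Request:
apply_moves([
  [[0,0,0],[0,0,0]],
  [[0,0,0],[0,0,0]],
  [[0,0,0],[0,0,0]],
  [[0,0,0],[0,0,0]],
  [[0,0,0],[0,0,0]],
  [[0,0,0],[0,0,0]],
], jaw=0.95)

```text
time_s: 15.73
ee_pos: [0.5331, -0.3951, 0.1878]
orientation: [3.138, -0.737, -0.23]
force: [-0.2, 0.2, -0.9]
finger_gap: 0.0811
```

Request:
apply_moves([
  [[0,0,-0.3],[0,0,0]],
  [[0,0,-0.4],[0,0,0]],
  [[0,0,-0.5],[0,0,0]],
  [[0,0,-0.5],[0,0,0]],
  [[0,0,-0.5],[0,0,0]],
  [[0,0,-0.4],[0,0,0]],
  [[0,0,0],[0,0,0]],
])

```text
time_s: 16.32
ee_pos: [0.4642, -0.3797, 0.2686]
orientation: [3.132, -0.741, -0.227]
force: [0.3, -1.4, 0.3]
finger_gap: 0.0812
```

```bash
python3 -c "
from chk import *
chk(-170,0);goal(RY,42,fr(RO,RY,[-117,-80,220]),-.06)
for n in ('side','top'):
  f=dict(np.load(n+'.npz'));R=(pts(f)-RO)@M*1e3;h=cv2.cvtColor(f['image'],cv2.COLOR_RGB2HSV).astype(int)
  m=((h[...,0]<5)|(h[...,0]>175))&(h[...,1]>170)&(h[...,2]>90)&(R[...,2]>200)&(R[...,2]<240)&(R[...,0]<0)&(R[...,0]>-150)&(abs(R[...,1]+80)<30)
  q=R[m];print(n,len(q), q.mean(0),q.min(0),q.max(0)) if len(q) else print('no knob')"
```

```text
side 434 min [ -26.3595 -169.0445   75.7797] max [ 13.1181 -22.1807 214.8553] bailtop z 214.29177985852036 x -9.332004169377543 0.710403864126894 y -102.27320830047134 -62.8700781252345
top 402 min [ -27.3405 -160.5868   70.1206] max [ 58.157  -20.3978 219.4873] bailtop z 218.95729155636226 x -10.986599567180482 -0.23429698740681842 y -97.58683274118985 -56.90963199888713
t 16.42 pos [ 0.4648 -0.3792  0.2659] F [-0.2123 -0.1659  0.3225] gap 0.0814 q [-1.1346  0.0467  1.9537  0.813   0.8098  0.1872]
 goal [ 0.3747 -0.357   0.2646] turn [ 0.0058 -0.0051 -0.0002] shift(target axes) [-1.7465 -0.0294 -1.5279] shift(now axes) [-1.7387 -0.0202 -1.537 ]
side 27 [-113.4492  -84.4115  223.0089] [-119.9852  -89.3831  217.0296] [-107.9177  -77.5937  227.6408]
no knob
```

Carrier sits at y ≈ −80 (side −82.5, top −77) and the knob at rack x ≈ −115. Next, approach the knob.

Request:
apply_moves([
  [[-0.35,0,-0.31],[0,0,0]],
  [[-0.35,0,-0.31],[0,0,0]],
  [[-0.35,0,-0.31],[0,0,0]],
  [[-0.35,0,-0.31],[0.005,-0.005,0]],
  [[-0.33,-0.02,-0.3],[0,0,0]],
  [[0,0,0],[0,0,0]],
  [[0,0,0],[0,0,0]],
], jaw=0.6)

```text
time_s: 17.0
ee_pos: [0.3751, -0.357, 0.2636]
orientation: [-3.138, -0.732, -0.232]
force: [0.8, -0.7, 0.2]
finger_gap: 0.0514
```

```bash
python3 -c "
from chk import *
goal(RY,42,fr(RO,RY,[-116,-80,220]),.009)
f=grab('wrist');h=cv2.cvtColor(f['image'],cv2.COLOR_RGB2HSV).astype(int);P=pts(f);R=(P-RO)@M*1e3
m=((h[...,0]<5)|(h[...,0]>175))&(h[...,1]>170)&(h[...,2]>90)
v,u=np.nonzero(m);q=R[m];g=(abs(q[:,2]-222)<15)&(abs(q[:,1]+80)<25);q=q[g];print(g.sum(),u[g].mean(),v[g].mean(),q.mean(0),q.min(0),q.max(0));save(f,'w7')"
```

```text
t 17.0 pos [ 0.3751 -0.357   0.2636] F [ 0.7602 -0.683   0.2264] gap 0.0514 q [-1.3535 -0.0517  2.0538  0.8265  0.9618  0.0173]
 goal [ 0.4207 -0.3677  0.2133] turn [-0.0009  0.0012 -0.0026] shift(target axes) [0.0286 0.0016 1.7168] shift(now axes) [0.0307 0.0031 1.7168]
394 318.11167512690355 207.88832487309645 [-114.6897  -78.4855  226.4301] [-120.7442  -85.058   220.19  ] [-107.2976  -72.2794  229.4779]
```

View pics/w7.png

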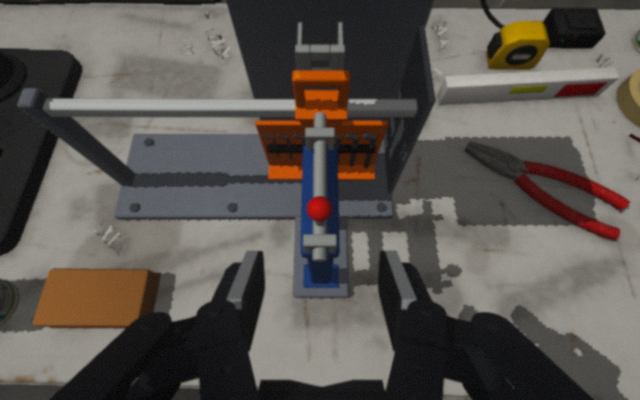

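Wrist view: knob at (318,208), bail eye at (321,100) and keeper at (321,40) are in line, and the knob is centred between the fingers (250–390).

Request:
apply_moves([
  [[0.02,-0.01,0.35],[0,0,0]],
  [[0.02,-0.01,0.35],[0,0,0]],
  [[0.01,0,0.35],[0,0,0]],
  [[0,0,0.35],[0,0,0]],
  [[0,0,0.31],[0,0,0]],
  [[0,0,0],[0,0,0]],
  [[0,0,0],[0,0,0]],
])

```text
time_s: 17.63
ee_pos: [0.4224, -0.3662, 0.2139]
orientation: [-3.138, -0.731, -0.229]
force: [0.4, 0.7, -0.3]
finger_gap: 0.0508
```

```bash
python3 -c "
from chk import *
goal(RY,42,fr(RO,RY,[-115,-79,220]),.009)"
```

```text
t 17.63 pos [ 0.4224 -0.3662  0.2139] F [ 0.3766  0.7175 -0.2749] gap 0.0508 q [-1.2283  0.0575  2.09    0.9207  0.787  -0.0377]
 goal [ 0.4219 -0.3669  0.2133] turn [-0.0035  0.0017 -0.0003] shift(target axes) [-0.0172  0.0219  0.0056] shift(now axes) [-0.0172  0.022   0.0055]
```

Request:
apply_moves([
  [[0,0,0],[0,0,0]],
  [[0,0,0],[0,0,0]],
  [[0,0,0],[0,0,0]],
  [[0,0,0],[0,0,0]],
  [[0,0,0],[0,0,0]],
  [[0,0,0],[0,0,0]],
], jaw=0, squeeze=40)

```text
time_s: 18.13
ee_pos: [0.4215, -0.3666, 0.2155]
orientation: [-3.141, -0.733, -0.229]
force: [-2.9, 1.5, 4.8]
finger_gap: 0.0127
```

Request:
apply_moves([
  [[0.09,0,0.08],[0,0,0]],
  [[0.09,0,0.08],[0,0,0]],
  [[0.09,0,0.08],[0,0,0]],
  [[0.09,0,0.08],[0,0,0]],
  [[0.09,0,0.08],[0,0,0]],
  [[0,0,0],[0,0,0]],
])

```text
time_s: 18.63
ee_pos: [0.446, -0.3724, 0.2155]
orientation: [-3.14, -0.734, -0.229]
force: [3.8, 1.2, 2.4]
finger_gap: 0.0125
```

```bash
python3 -c "
from chk import *
goal(RY,42,fr(RO,RY,[-53,-80,220]),.009)"
```

```text
t 18.63 pos [ 0.446  -0.3724  0.2155] F [3.7758 1.1766 2.3609] gap 0.0125 q [-1.1743  0.0818  2.0592  0.9199  0.7528  0.0065]
 goal [ 0.482  -0.382   0.2133] turn [-0.0014 -0.0007 -0.0002] shift(target axes) [0.654  0.0297 0.6639] shift(now axes) [0.6536 0.0305 0.6643]
```

```bash
cat > knob.py <<'E'
from chk import *
for n in ('side','wrist'):
  f=grab(n);R=(pts(f)-RO)@M*1e3;h=cv2.cvtColor(f['image'],cv2.COLOR_RGB2HSV).astype(int)
  m=((h[...,0]<5)|(h[...,0]>175))&(h[...,1]>150)&(h[...,2]>70)&(R[...,2]>200)&(R[...,2]<240)&(R[...,0]<0)&(R[...,0]>-150)&(abs(R[...,1]+80)<30)
  q=R[m];print(n,len(q), *( [q.mean(0),q.min(0),q.max(0)] if len(q) else []))
  if n=='side':
    # pin tip: grey points near axis
    m=(abs(R[...,2]-190)<9)&(abs(R[...,1]+82)<9)&(R[...,0]>-45)&(R[...,0]<22);q=R[m];print('pin pts',len(q),np.sort(q[:,0])[::max(1,len(q)//15)])
E
python3 knob.py
```

```text
side 0
pin pts 70 [-44.9959 -44.6091 -41.2532 -39.0288 -36.6471 -34.2553 -31.9469 -29.3382
 -27.0092 -24.5946 -22.2902 -19.7408 -17.8728 -15.2968 -14.5782 -12.0733
 -10.1802  -7.7057]
wrist 861 [-88.817  -79.2411 226.5276] [-95.4015 -85.1816 221.167 ] [-80.9194 -73.1176 229.9944]
```

The knob is following: travel is about 27 mm.

Request:
apply_moves([
  [[0.1,0,0.09],[0,0,0]],
  [[0.1,0,0.09],[0,0,0]],
  [[0.1,0.01,0.09],[0,0,0]],
  [[0.1,0.01,0.09],[0,0,0]],
  [[0.1,0.01,0.09],[0,0,0]],
  [[0.08,0,0.07],[0,0,0]],
  [[0,0,0],[0,0,0]],
])

```text
time_s: 19.32
ee_pos: [0.476, -0.3794, 0.2155]
orientation: [-3.138, -0.734, -0.229]
force: [3.2, 3.5, 4.0]
finger_gap: 0.0128
```

```bash
python3 -c "
import knob
from h import *
goal(RY,42,fr(RO,RY,[-53,-80,220]),.009)"
```

```text
side 0
pin pts 99 [-44.8719 -41.635  -38.7421 -34.1353 -31.5803 -27.1002 -24.505  -19.9344
 -17.1913 -14.5689 -12.3143  -8.0039  -5.1918   9.6039  13.6287  16.5705
  20.8771]
wrist 875 [-57.9887 -79.2809 226.4816] [-64.4901 -85.29   221.0098] [-50.1758 -73.1566 230.0082]
t 19.42 pos [ 0.4759 -0.3794  0.2155] F [3.4179 3.5696 4.5936] gap 0.0128 q [-1.1126  0.1166  2.0177  0.912   0.7176  0.0623]
 goal [ 0.482  -0.382   0.2133] turn [-0.0035 -0.0006 -0.0007] shift(target axes) [0.0857 0.0278 0.1509] shift(now axes) [0.0856 0.0282 0.1508]
```

Request:
apply_moves([
  [[0.05,0,0.045],[0,0,0]],
  [[0.05,0,0.045],[0,0,0]],
  [[0,0,0],[0,0,0]],
])

```text
time_s: 19.67
ee_pos: [0.4809, -0.3806, 0.2155]
orientation: [-3.138, -0.733, -0.229]
force: [1.4, 4.5, 4.6]
finger_gap: 0.013
```

Request:
apply_moves([
  [[0.035,0,0.03],[0,0,0]],
  [[0.035,0,0.03],[0,0,0]],
  [[0,0,0],[0,0,0]],
])

```text
time_s: 19.92
ee_pos: [0.4825, -0.3809, 0.2153]
orientation: [-3.141, -0.731, -0.226]
force: [-14.9, 8.7, 15.2]
finger_gap: 0.0129
```

```bash
python3 knob.py
```

```text
side 0
pin pts 97 [-44.7882 -41.6187 -39.2776 -34.4144 -31.7695 -27.3874 -24.7585 -20.0969
 -17.2194 -14.754  -12.0444  -7.8098   7.005   11.288   14.5662  18.7562
  21.4004]
wrist 870 [-51.4349 -79.2303 226.5254] [-58.0758 -85.2444 220.9407] [-43.4665 -73.2062 229.6589]
```

The push ran into the end stop (−15 N) with knob travel of about 63–64 mm. Release and withdraw.

Request:
apply_moves([
  [[-0.035,0,-0.03],[0,0,0]],
  [[0,0,0],[0,0,0]],
  [[0,0,0],[0,0,0]],
  [[0,0,0],[0,0,0]],
  [[0,0,0],[0,0,0]],
], jaw=0.6)

```text
time_s: 20.43
ee_pos: [0.4819, -0.3824, 0.2145]
orientation: [-3.14, -0.732, -0.23]
force: [0.5, 0.6, 0.3]
finger_gap: 0.0514
```

Request:
apply_moves([
  [[0,0,-0.3],[0,0,0]],
  [[0,0,-0.5],[0,0,0]],
  [[0,0,-0.6],[0,0,0]],
  [[0,0,-0.6],[0,0,0]],
  [[0,0,-0.5],[0,0,0]],
  [[0,0,0],[0,0,0]],
  [[0,0,0],[0,0,0]],
])

```text
time_s: 21.02
ee_pos: [0.4164, -0.3676, 0.2905]
orientation: [3.14, -0.733, -0.228]
force: [1.0, 0.7, -0.5]
finger_gap: 0.0513
```

```bash
python3 -c "
import knob
from chk import *
chk(-165,0)
f=dict(np.load('wrist.npz'));save(f,'w8')
P=pts(grab('top'))
for nm,c,r,(z0,z1) in (('tin',(.467,.006),.05,(.062,.082)),('block',(.4425,-.118),.075,(.026,.038))):
  m=(np.hypot(P[...,0]-c[0],P[...,1]-c[1])<r)&(P[...,2]>z0)&(P[...,2]<z1);print(nm,m.sum(),P[m].mean(0))
print(manip.get_state()['time_s'])"
```

```text
side 32 [-52.1724 -83.4953 222.7385] [-58.8537 -87.6682 216.9776] [-43.9029 -78.0172 228.179 ]
pin pts 101 [-44.988  -41.7977 -38.9529 -34.5226 -31.8064 -27.1127 -24.2769 -20.0208
 -17.5554 -14.7883 -11.8712  -7.8823  -5.1306   9.254   11.8506  16.3411
  18.8019]
wrist 357 [-52.6582 -79.1412 225.8837] [-58.5415 -86.2676 200.799 ] [-41.7492 -70.7092 229.7771]
side 448 min [ -30.2281 -141.9566   74.5851] max [ 12.8758 -24.1367 214.5063] bailtop z 214.19116281744695 x -7.8115806783862896 0.8394959583728511 y -104.26676824199897 -64.75997258812627
top 518 min [ -30.1345 -162.9734   60.531 ] max [ 59.6178 -20.1912 219.4566] bailtop z 217.97117120021656 x -10.46958623185038 0.6999404798223001 y -97.83325745705694 -56.79948722138231
tin 296 [0.4669 0.0057 0.0706]
block 655 [ 0.4424 -0.1181  0.0317]
21.2667
```

View pics/w8.png

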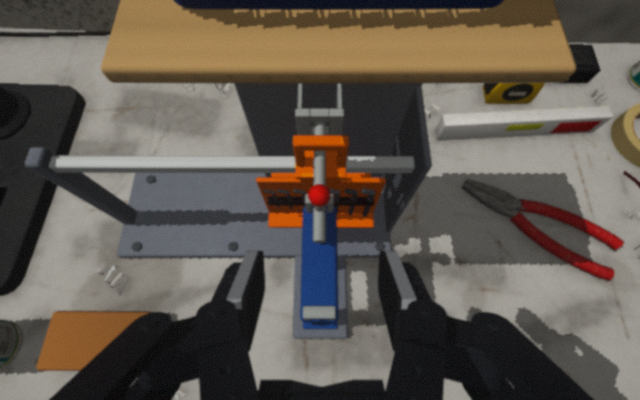

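The pin now runs through the bail eye at (320,140) into the keeper at (320,100), the fingers are clear, and tin and block have not moved. Handing in.

```bash
python3 -c "
from station import manip
manip.job_done()"
```

```text
the job is handed in; nothing more can be done
```

I hung the carrier on the open end of the rail, slid it behind the blue post to the yellow band and let go. I then gripped the red knob, pushed the bolt home to its stop through the eye into the keeper, and withdrew. The job was handed in at about 21 s of the 69 s allowed; it reports no verdict.

Last checks:
- **Carrier:** it hangs seated (bail top at about 214 mm by the side camera, 213 mm expected) and centred within about 5 mm. The cameras disagree on its position: the side view puts it at rack y −84.5 mm, the top view at −77 mm, against −80 mm. Both are inside the 11 mm limit.
- **Tilt:** I measured it as upright before hooking it on, but did not measure tilt again at the end.
- **Bolt:** it met its stop at about −15 N. Knob displacement measured 61 to 62 mm of 64 mm after release, and the last picture shows the pin through the eye into the keeper.
- **Bystanders:** the tin and sanding block moved less than 1 mm.
- **Robot:** the gripper is open and clear, with only noise (about 1 N) on the wrist.

The wrist neared its joint limit at the pick-up, so I turned the tool half round before grasping. The grip on the knob was off-centre (gap 12.5 mm on a 16 mm ball), but it held.

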